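# Reset the tripped breaker

### The job

One of the three circuit breakers on the board has tripped: its black lever stands about midway while the other two lean away from you, at ON. Reset it: push its lever toward you to OFF, against its resistance, until it comes to its firm stop, and then throw it the other way until it is fully ON. Push with feeling: the case is only clipped to its rail, and a shove of more than about 16 N shifts it, which must not happen; leave the other two breakers on and the things round the board where they stand.

Things in the scene. Friction and masses are not known exactly. Their poses are not given: they have to be found in the camera images.
- panel: Grey mounting board, 135 (x) x 250 (y) mm, top 12 mm above the worktop, fixed; origin under its centre, x away from the robot's side, z up. Three alike light grey circuit breakers stand on it in a row along its y, 75 mm apart, at its centre and either side.
- breaker_1: The tripped breaker; any of the three places. Case 110 (x) x 58 (y) x 58 mm with a dark raised nose 74 x 40 mm, top 63 mm above the origin. Origin: centre of its underside, 12 mm above the worktop; x is the ON direction (away from the robot's side), y along the row, z up. The pose is that of its foot, which never moves.
- lever_1_axis (a point): Centre of the tripped breaker's lever axis, 45 mm above the breaker's origin (57 mm above the worktop), inside the case. The axis runs along the breaker's y. The lever turns on it with about 0.08 N m of friction and stays where it is left.
- lever_1_top (a point): Middle of the top end of the tripped breaker's black paddle lever, on its centre line, 80 mm from its axis; moves with it. The upper 32 mm of the lever are 26 mm wide (y) and 13 mm thick, below that it is 14 mm wide and 11 mm thick.
- lever_1 (a joint): Tripped breaker's lever, rad: 0 upright, + leans to the breaker's +x (ON, stop 0.60), - to -x (OFF). Starts about 0. Unreset, a latch stops it at 0.07 to 0.47. Going OFF, the last 0.3 rad pushes the latch (0.3 to 0.4 N m in all, about 9 N at 40 mm from the axis) up to a firm stop anywhere from -0.32 to -0.80, unmeasured, to be felt. More than 0.02 rad short of that stop it may not be reset.
- clip_1 (a joint): Shift of the tripped breaker's case on its foot along the breaker's x, in m: 0 seated. The clip holds up to about 16 N and then slips; 3 mm either way is failure.
- breaker_2: A neighbour that is on, the same make and frame as the tripped breaker.
- lever_2 (a joint): Its lever, as that of the tripped breaker, rad: stands at ON (0.54 to 0.60) and is to stay there.
- breaker_3: The other neighbour that is on, the same make and frame as the tripped breaker.
- lever_3 (a joint): Its lever, as that of the tripped breaker, rad: stands at ON (0.54 to 0.60) and is to stay there.
- dropper_bottle: Loose brown dropper bottle with a black cap, 30 mm across, 75 mm tall, origin under its centre, behind the board: leave it alone.
- yellow_bottle: Loose white bottle with a yellow cap, 37 mm across, 88 mm tall, origin under its centre, behind the board: leave it alone.
- tape: Loose roll of beige tape, 82 mm across, 19 mm tall, lying flat beside the board, origin under its centre: leave it alone.

How it is judged:
By the outcome, as a careful person would: the job done as asked, in the order asked, and still so for the second after the job is handed in, with the robot touching nothing.
It also fails if it takes over 51 s, if anything falls off the work surface, if the arm or the gripper's body presses on something with over 40 N, if the wrist force passes 120 N, or if a joint passes its speed limit or range.

### The arm

A 6-joint arm with a two-finger parallel gripper is mounted at the origin on a cart in front of the work surface, level with it; the furniture and walls round the work are solid. World frame = base frame: x ahead of the robot, y to its left, z up, the work surface at z = 0. Lengths are in m, angles in rad, forces in N, time in s.
With the tool pointing down it reaches from about 0.225 to 0.875 m from the base axis. Payload 3.4 kg.
Tool frame: the origin (TCP) lies between the finger pads; the fingertips stand 8 mm ahead of it and the grasp point (between the pads) lies 11 mm behind it; z points along the fingers, y is the line along which they close (so a half turn about z gives the same grasp; the last joint's range is limited). The gripper opens to 85 mm and grips with 20 to 120 N. Pads are 22 mm wide; open, the fingers measure 114 mm over their backs; the gripper's body (76 mm by 85 mm) begins 54 mm behind the grasp point. The pads swing forward as they close: fully open they stand 13 mm farther back than shut.
Start: joints at [1.17, 0.276, 1.505, -0, 1.361, -0.121], TCP at [0.159, 0.553, 0.239] pointing down, gripper open.
Joint ranges: [-2.89, 2.89], [-0.75, 2.08], [0.22, 2.7], [-1.18, 4.32], [0.11, 2.71], [-2.7, 2.7]. Speed limits (rad/s): [2.57, 2.57, 3.14, 3.14, 3.14, 3.14].

### API

Orientations are given as a unit quaternion [w, x, y, z].
In Python, from rig import manip gives the robot as it stands.
- The arm moves only by the tool move_arm, never from a script. Its argument "deltas" is a list that holds one entry, the list of rows, each a list of 5 numbers: the shift along the tool's x, y, z normalised to -1 to 1, where 1 is 80 cm, then the turn about the tool's z normalised to -1 to 1, where 1 is 120 degrees, then the closure, from -1 (fully open) to 1 (shut). In form: [[[tx, ty, tz, twist, grip], ...]]. A call has 1 to 12 rows; each row is the pose to reach, as a shift and turn from the pose commanded when the call began, along the tool's axes at that moment; what a row does not reach only later rows make up. A row lasts 1/10 s, in which the tool goes at most 50 mm and 8.59 degrees, less where a joint would pass 70% of its speed; a pose out of reach is approached as far as the arm can. A call with a number of a shift or a turn outside -1 to 1 is refused whole. A call with a gripper value outside its range is refused whole. The fingers move at their own pace and stop on an object; "squeeze" is the grip in N (left out, the last holds). Time passes only in rows, so rows that repeat a pose let the fingers close. It gives the time, the measured TCP pose, the force, the opening and the grip force at its end, in the units of the state.
- manip.get_state(): the state, without advancing time (a new reading comes with each control period).
- manip.get_image(name): name is "scene" or "side" or "wrist"; returns the picture (420x560x3 uint8, red, green, blue); there is no depth.
- manip.camera_params(name): a dict with "fx", "fy", "cx", "cy" (pixels), "dist" ([k1, k2, p1, p2, k3] as OpenCV has them; the pictures are not rectified), "R" (3x3) and "t" (3): a world point X has camera coordinates R X + t; the wrist camera has in their place "tool_from_camera" (4x4, takes a point from camera to tool coordinates, whose origin is the TCP and whose axes are the flange's). Camera axes: x right, y down, z forward; pixel columns grow to the right and rows downward; lengths in m; the calibration is good to about 2 mm. A picture is of the moment at which its call begins: read the wrist's pose just before it. camera_params takes no time and is no camera call.
- manip.sign_off(): hands the job in; it is judged then, once.
The state is a dict: "clock": time; "qpos": joint angles; "qd": joint speeds; "effort": joint torques, N m; "position": TCP position; "ee_rot": TCP orientation; "contact_force": force on the tool from outside, world axes, zero at the start; "moment": the same for the moment, N m; "width": finger opening in m; "gripper_force": force on a finger pad.
Only numpy, scipy, OpenCV 4.12 (cv2) and the standard library are available. Lean on these libraries where they do the work, as an engineer would, in place of code of your own. Each camera call takes 0.05 s, during which the arm holds its last target. There are 200 camera calls.

## Working session

There is one attempt and no reset: what is moved stays moved. The work goes in short steps, Python scripts to look and compute and a tool call to move; the robot and the scene stay as the last step left them, time stands still between calls to the robot, and variables do not carry over. Pictures are saved under pics/ and viewed, at most 10 in all, crops included, and the job is handed in when it is done.

Besides the shell and the picture viewer there is one more tool, called after ">>>" as name([rows], argument=value, ...), one row to a line, values as JSON. move_arm: Moves the arm, as the interface text tells. Scaled input: -1 to 1 covers 80 cm each way for a shift and 120 degrees each way for a turn. Its arguments: {"type":"object","properties":{"deltas":{"type":"array","items":{"type":"array","items":{"type":"array","items":{"type":"number","minimum":-1,"maximum":1}}}},"squeeze":{"type":"number"}},"required":["deltas"]}

```bash
mkdir -p pics; python3 - <<'E'
from rig import manip
import cv2
s=manip.get_state();print({k:s[k] for k in("clock","position","ee_rot","contact_force","width")})
for n in("scene","side"):
    cv2.imwrite(f"pics/{n}0.png",manip.get_image(n)[:,:,::-1])
    p=manip.camera_params(n);print(n,p)
print(manip.camera_params("wrist"))
E
```

```text
{'clock': 0.0, 'position': array([0.15860719, 0.55215146, 0.23842352]), 'ee_rot': array([-2.15231205e-04,  1.39441526e-01,  9.90229877e-01, -8.97037326e-04]), 'contact_force': array([-2.86456853e-04,  5.86201775e-01,  9.65794551e-02]), 'width': 0.08550748224158085}
scene {'fx': 530.7848019299568, 'fy': 530.7848019299568, 'cx': 283.35781931532915, 'cy': 214.80313149918612, 'dist': array([-0.18960291,  0.        ,  0.        ,  0.        ,  0.        ]), 'R': array([[ 0.64149866, -0.76689242, -0.01885459],
       [-0.52452312, -0.42055874, -0.74027416],
       [ 0.55978118,  0.48477455, -0.67204067]]), 't': array([-0.31655256,  0.39431641,  0.80124718])}
side {'fx': 383.80233766342513, 'fy': 383.80233766342513, 'cx': 284.8044820338924, 'cy': 211.80020460652224, 'dist': array([-0.09442824,  0.        ,  0.        ,  0.        ,  0.        ]), 'R': array([[-0.97530443, -0.22020473, -0.01706305],
       [-0.12380219,  0.60903498, -0.78342161],
       [ 0.18290513, -0.76196212, -0.62125634]]), 't': array([0.57440803, 0.11406222, 0.89912207])}
{'fx': 321.4277781944032, 'fy': 321.4277781944032, 'cx': 285.2975456303624, 'cy': 204.8747450910975, 'dist': array([-0.07563661,  0.        ,  0.        ,  0.        ,  0.        ]), 'tool_from_camera': array([[-1.32358378e-05, -9.44785487e-01, -3.27689462e-01,
         8.49265874e-02],
       [ 9.99999906e-01,  1.29529409e-04, -4.13847127e-04,
        -6.77024120e-04],
       [ 4.33442182e-04, -3.27689437e-01,  9.44785396e-01,
        -1.34967816e-01],
       [ 0.00000000e+00,  0.00000000e+00,  0.00000000e+00,
         1.00000000e+00]])}
```

View pics/scene0.png

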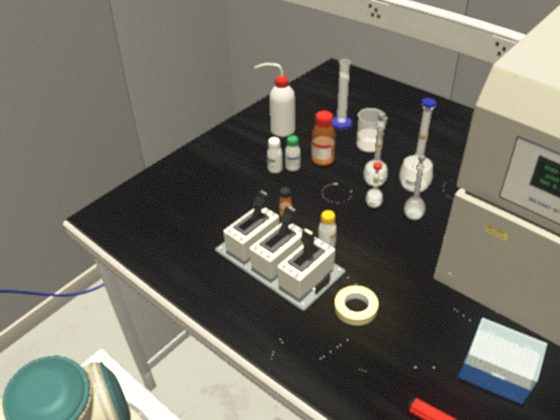

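View pics/side0.png

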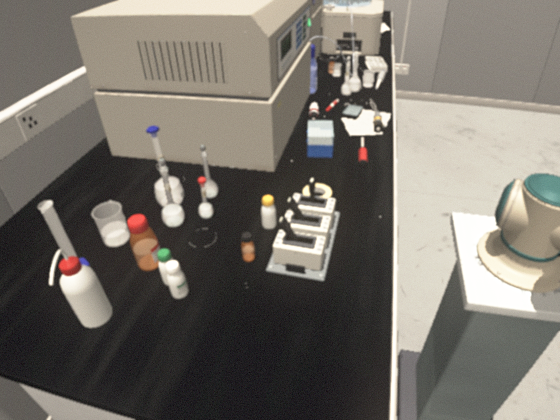

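```bash
python3 - <<'E'
import cv2,numpy as np
a=cv2.imread("pics/scene0.png")[175:315,205:355]; b=cv2.imread("pics/side0.png")[170:285,255:350]
a=cv2.resize(a,None,fx=4,fy=4,interpolation=cv2.INTER_CUBIC)[:560]; 
cv2.imwrite("pics/c1.png",a); cv2.imwrite("pics/c2.png",cv2.resize(b,None,fx=5,fy=5,interpolation=cv2.INTER_CUBIC))
E
```

```text
(no output)
```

View pics/c1.png

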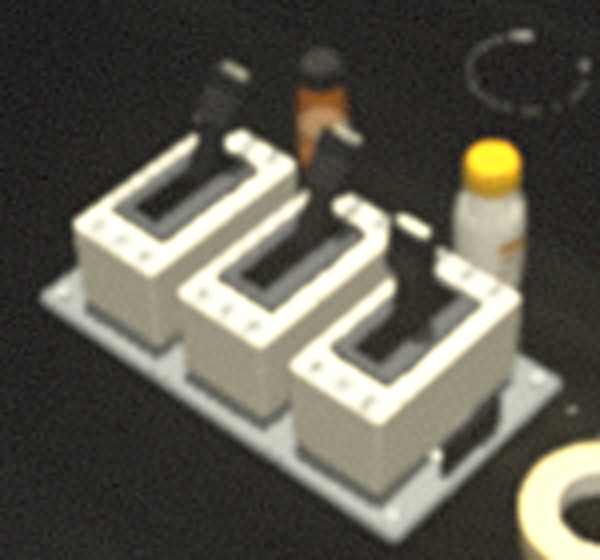

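View pics/c2.png

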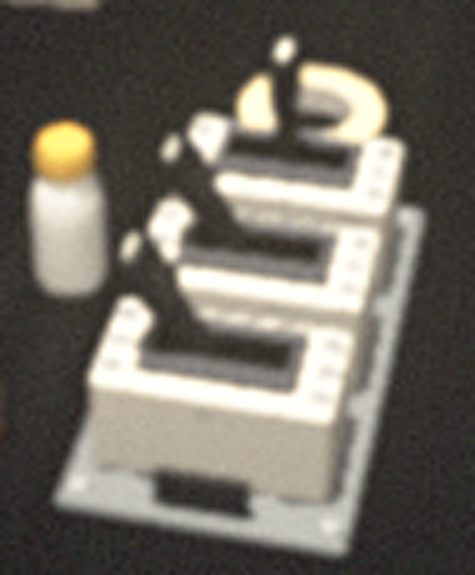

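Tripped breaker: the one on the right (-y end, by the tape); white lever top at scene (308.5,231.5), side (312,179.6). Panel corners: scene (215,249), (304,310), (345,270.5); side (325,281), (266,270), (340,212).

```bash
cat > h.py <<'E'
import numpy as np,cv2
from rig import manip
from scipy.optimize import least_squares
P={n:manip.camera_params(n) for n in("scene","side")}
def proj(n,X):
    p=P[n];K=np.array([[p['fx'],0,p['cx']],[0,p['fy'],p['cy']],[0,0,1]])
    return cv2.projectPoints(np.array(X,float).reshape(-1,1,3),cv2.Rodrigues(p['R'])[0],p['t'],K,p['dist'])[0].reshape(-1,2)
E
python3 - <<'E'
from h import *
S=lambda u,v:(205+u/4-.4,175+v/4-.4)
D=lambda u,v:(255+u/5-.4,170+v/5-.4)
h=.0675;w=.125
obs=[("scene",(-h,w,.012),S(40,297)),("scene",(-h,-w,.012),S(397,541)),("scene",(h,-w,.012),S(561,382)),
("side",(-h,w,.012),D(348,553)),("side",(h,w,.012),D(55,500)),("side",(-h,-w,.012),D(425,210)),
("scene",(-.055,-.046,.07),S(290,365)),("scene",(-.055,-.104,.07),S(380,420)),("scene",(.055,-.104,.07),S(521,297)),
("side",(.055,.104,.07),D(90,378)),("side",(-.055,.104,.07),D(345,410))]
def W(q,L):
    c,s=np.cos(q[2]),np.sin(q[2]);return (q[0]+c*L[0]-s*L[1],q[1]+s*L[0]+c*L[1],L[2])
f=lambda q:np.concatenate([proj(n,W(q,L))[0]-o for n,L,o in obs])
r=least_squares(f,[.5,.1,0],loss='soft_l1');print(r.x,np.round(f(r.x).reshape(-1,2),1).tolist())
q=r.x
lt=[("scene",S(414,226)),("side",D(285,48))]
g=lambda X:np.concatenate([proj(n,X)[0]-o for n,o in lt])
m=least_squares(g,[q[0],q[1],.13]);print("top",m.x,m.fun)
c,s=np.cos(q[2]),np.sin(q[2]);d=m.x-np.array(W(q,(0,-.075,.057)));print("local",c*d[0]+s*d[1],-s*d[0]+c*d[1],d[2])
print("axis",W(q,(0,-.075,.057)))
st=manip.get_state();print(st['qpos'],st['clock'])
E
```

```text
[ 0.52562225  0.04070733 -0.02284856] [[-0.9, 0.2], [-0.2, -0.1], [0.8, -0.7], [0.1, -1.1], [0.3, -0.6], [-0.0, -0.6], [-0.8, 0.0], [-0.1, 1.2], [0.4, -0.5], [0.1, 0.0], [-2.0, 1.5]]
top [ 0.52758006 -0.03466583  0.13731285] [-0.09300744  0.09729524 -0.13338298 -0.11585754]
local 0.0036793225152260862 -0.00030875746608389197 0.08031285299972496
axis (np.float64(0.5239087523154204), np.float64(-0.034273093698157564), 0.057)
[ 1.17000564e+00  2.76544413e-01  1.50598973e+00 -3.85504795e-05
  1.36070420e+00 -1.21004553e-01] 0.1
```

>>> move_arm([
  [[-0.703,-0.562,0.03,-0.122,1],[-0.703,-0.562,0.03,-0.122,1],[-0.703,-0.562,0.03,-0.122,1],[-0.703,-0.562,0.03,-0.122,1],[-0.703,-0.562,0.03,-0.122,1],[-0.703,-0.562,0.03,-0.122,1],[-0.703,-0.562,0.03,-0.122,1],[-0.703,-0.562,0.03,-0.122,1],[-0.703,-0.562,0.03,-0.122,1],[-0.703,-0.562,0.03,-0.122,1],[-0.703,-0.562,0.03,-0.122,1],[-0.703,-0.562,0.03,-0.122,1]],
], squeeze=30)

```text
clock: 1.3
position: [0.5051, 0.063, 0.2191]
ee_rot: [-0.0, 0.012, 1.0, 0.0]
contact_force: [0.9, 0.7, 0.6]
width: 0.0001
gripper_force: 0.0
```

>>> move_arm([
  [[-0.09,-0.121,0,0,1],[-0.09,-0.121,0,0,1],[-0.09,-0.121,0,0,1],[-0.09,-0.121,0,0,1],[-0.09,-0.121,0,0,1],[-0.09,-0.121,0,0,1]],
])

```text
clock: 1.9
position: [0.573, -0.0322, 0.2192]
ee_rot: [-0.001, 0.012, 1.0, 0.001]
contact_force: [0.1, 1.0, 0.5]
width: -0.0
gripper_force: 0.0
```

>>> move_arm([
  [[-0.002,-0.004,0.06,0,1],[-0.002,-0.004,0.111,0,1],[-0.002,-0.004,0.111,0,1],[-0.002,-0.004,0.111,0,1],[-0.002,-0.004,0.111,0,1]],
])

```text
clock: 2.4
position: [0.5772, -0.0364, 0.1331]
ee_rot: [0.002, 0.012, 1.0, -0.0]
contact_force: [-0.4, -0.1, -0.2]
width: -0.0001
gripper_force: 0.0
```

```bash
python3 - <<'E'
from rig import manip
import cv2
a=manip.get_image("scene")[150:300,205:355,::-1];b=manip.get_image("side")[120:270,255:405,::-1]
cv2.imwrite("pics/c3.png",cv2.hconcat([cv2.resize(x,None,fx=2.6,fy=2.6,interpolation=cv2.INTER_CUBIC) for x in(a,b)]))
s=manip.get_state();print(s['position'],s['contact_force'])
E
```

```text
[ 0.57727411 -0.0367089   0.13310221] [-0.48784954  0.47955742  0.5080199 ]
```

View pics/c3.png

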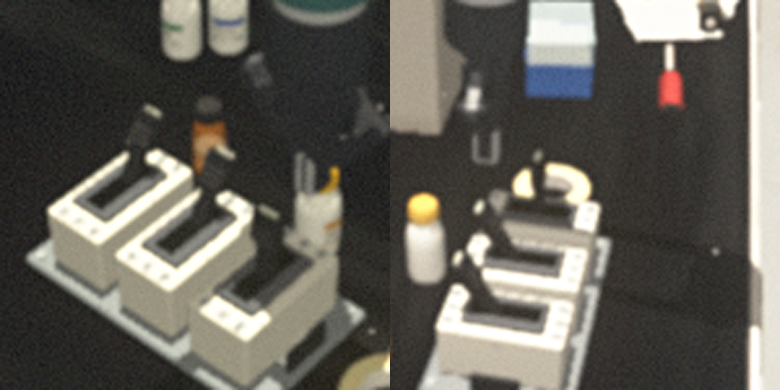

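The closed fingers stand just behind (+x of) the tripped lever, clear of everything.

>>> move_arm([
  [[0.015,0,0.005,0,1],[0.025,0,0.005,0,1],[0.035,0,0.006,0,1],[0.04,0,0.006,0,1],[0.045,0,0.006,0,1],[0.05,0,0.006,0,1],[0.054,0,0.006,0,1],[0.054,0,0.006,0,1]],
])

```text
clock: 3.3
position: [0.5322, -0.0358, 0.1259]
ee_rot: [-0.0, 0.012, 1.0, -0.0]
contact_force: [0.3, -0.4, -0.0]
width: -0.0002
gripper_force: 0.3
```

>>> move_arm([
  [[0.0025,0,0,0,1],[0.005,0,0,0,1],[0.0075,0,0,0,1]],
])

```text
clock: 3.6
position: [0.5263, -0.0356, 0.1255]
ee_rot: [-0.0, 0.012, 1.0, 0.0]
contact_force: [1.2, -0.5, -1.8]
width: -0.0002
gripper_force: 0.6
```

>>> move_arm([
  [[0.0025,0,0,0,1],[0.005,0,0,0,1],[0.0075,0,0.0005,0,1]],
])

```text
clock: 3.9
position: [0.5215, -0.0356, 0.1256]
ee_rot: [0.001, 0.012, 1.0, -0.0]
contact_force: [4.1, -0.2, -1.2]
width: -0.0002
gripper_force: 1.8
```

```bash
python3 - <<'E'
from rig import manip
import cv2
a=manip.get_image("scene")[150:300,205:355,::-1];b=manip.get_image("side")[120:270,255:405,::-1]
cv2.imwrite("pics/c4.png",cv2.hconcat([cv2.resize(x,None,fx=2.6,fy=2.6,interpolation=cv2.INTER_CUBIC) for x in(a,b)]))
s=manip.get_state();print(s['position'],s['contact_force'])
E
```

```text
[ 0.5207721  -0.03553188  0.12544101] [ 4.02624548 -0.42399765 -1.62191409]
```

View pics/c4.png

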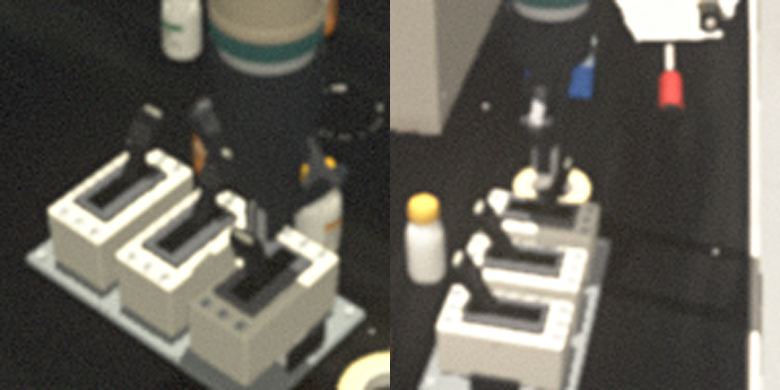

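>>> move_arm([
  [[0.0018,0,0.0005,0,1],[0.0036,0,0.001,0,1],[0.0055,0,0.002,0,1]],
])

```text
clock: 4.3
position: [0.5163, -0.0354, 0.124]
ee_rot: [0.0, 0.012, 1.0, -0.0]
contact_force: [3.4, -0.2, 1.3]
width: -0.0002
gripper_force: 2.0
```

>>> move_arm([
  [[0.0015,0,0.0005,0,1],[0.003,0,0.001,0,1],[0.0045,0,0.0015,0,1]],
])

```text
clock: 4.6
position: [0.5124, -0.0353, 0.1227]
ee_rot: [0.0, 0.012, 1.0, 0.0]
contact_force: [3.5, 0.0, 1.7]
width: -0.0001
gripper_force: 1.8
```

>>> move_arm([
  [[0.0012,0,0.0005,0,1],[0.0025,0,0.001,0,1]],
])

```text
clock: 4.8
position: [0.5103, -0.0352, 0.1218]
ee_rot: [-0.0, 0.012, 1.0, 0.0]
contact_force: [3.0, 0.7, 3.5]
width: 0.0002
gripper_force: 1.9
```

>>> move_arm([
  [[0.0012,0,0.0005,0,1],[0.0025,0,0.001,0,1]],
])

```text
clock: 5.0
position: [0.5083, -0.0352, 0.121]
ee_rot: [-0.0, 0.012, 1.0, 0.0]
contact_force: [2.9, 0.4, 2.8]
width: -0.0004
gripper_force: 2.2
```

>>> move_arm([
  [[0.0012,0,0.0005,0,1],[0.0025,0,0.001,0,1]],
])

```text
clock: 5.2
position: [0.5077, -0.0352, 0.1207]
ee_rot: [0.001, 0.012, 1.0, -0.0]
contact_force: [5.6, 0.1, 4.7]
width: -0.0002
gripper_force: 3.6
```

>>> move_arm([
  [[0.0012,0,0.0005,0,1],[0.0012,0,0.0005,0,1]],
])

```text
clock: 5.4
position: [0.5076, -0.0352, 0.1207]
ee_rot: [0.002, 0.012, 1.0, -0.0]
contact_force: [4.9, -0.0, 5.3]
width: -0.0001
gripper_force: 3.7
```

>>> move_arm([
  [[0.0012,0,0.0005,0,1],[0.0025,0,0.0008,0,1],[0.0025,0,0.0008,0,1]],
])

```text
clock: 5.7
position: [0.5072, -0.0353, 0.1206]
ee_rot: [0.004, 0.012, 1.0, -0.0]
contact_force: [7.8, 0.7, 6.7]
width: -0.0001
gripper_force: 4.7
```

>>> move_arm([
  [[0.0012,0,0.0004,0,1],[0.0012,0,0.0004,0,1],[0.0012,0,0.0004,0,1]],
])

```text
clock: 6.0
position: [0.507, -0.0353, 0.1205]
ee_rot: [0.005, 0.012, 1.0, -0.0]
contact_force: [8.4, 0.6, 5.7]
width: 0.0001
gripper_force: 5.2
```

>>> move_arm([
  [[-0.02,0,0,0,1],[-0.02,0,-0.03,0,1],[-0.02,0,-0.055,0,1],[-0.02,0,-0.055,0,1],[0.03,0,-0.055,0,1],[0.073,0,-0.055,0,1],[0.073,0,-0.055,0,1],[0.073,0,-0.055,0,1]],
])

```text
clock: 6.8
position: [0.4422, -0.0333, 0.1617]
ee_rot: [-0.001, 0.012, 1.0, 0.0]
contact_force: [1.6, 0.2, -0.4]
width: 0.0002
gripper_force: 0.0
```

```bash
python3 - <<'E'
from rig import manip
import cv2
a=manip.get_image("scene")[150:300,205:355,::-1];b=manip.get_image("side")[120:270,255:405,::-1]
cv2.imwrite("pics/c5.png",cv2.hconcat([cv2.resize(x,None,fx=2.6,fy=2.6,interpolation=cv2.INTER_CUBIC) for x in(a,b)]))
s=manip.get_state();print(s['position'],s['contact_force'])
E
```

```text
[ 0.44438785 -0.03370997  0.16227356] [ 0.31299535 -0.0179196   0.07600006]
```

View pics/c5.png

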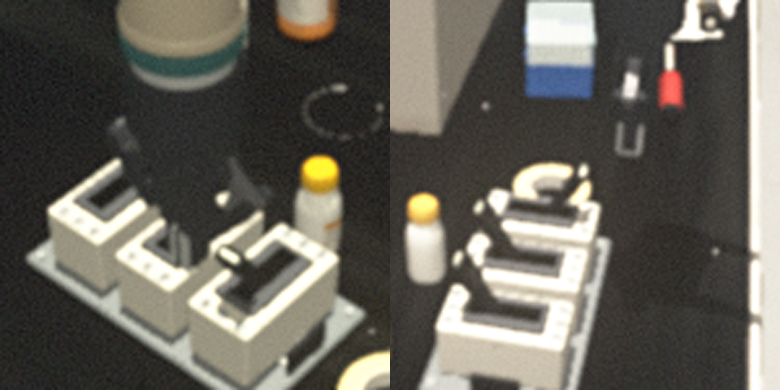

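>>> move_arm([
  [[0,0,0.03,0,1],[0,0,0.061,0,1],[0,0,0.061,0,1],[-0.015,0,0.061,0,1],[-0.025,0,0.061,0,1],[-0.035,0,0.061,0,1],[-0.045,0,0.061,0,1],[-0.055,0,0.061,0,1],[-0.065,0,0.061,0,1],[-0.072,0,0.061,0,1],[-0.078,0,0.061,0,1],[-0.078,0,0.061,0,1]],
])

```text
clock: 8.1
position: [0.5077, -0.0352, 0.114]
ee_rot: [0.001, 0.012, 1.0, 0.0]
contact_force: [0.6, -0.4, 0.3]
width: 0.0001
gripper_force: 0.0
```

>>> move_arm([
  [[-0.0025,0,0,0,1],[-0.005,0,0,0,1],[-0.0075,0,0,0,1],[-0.01,0,0,0,1]],
])

```text
clock: 8.5
position: [0.5145, -0.0353, 0.1141]
ee_rot: [-0.0, 0.012, 1.0, 0.0]
contact_force: [-2.1, -0.2, 1.1]
width: 0.0001
gripper_force: 0.9
```

>>> move_arm([
  [[-0.0025,0,0,0,1],[-0.005,0,0,0,1],[-0.0075,0,0,0,1]],
])

```text
clock: 8.8
position: [0.5205, -0.0355, 0.1138]
ee_rot: [-0.0, 0.012, 1.0, 0.0]
contact_force: [-1.2, -0.4, -0.6]
width: 0.0001
gripper_force: 0.7
```

>>> move_arm([
  [[-0.0025,0,0,0,1],[-0.005,0,0,0,1],[-0.0075,0,0,0,1]],
])

```text
clock: 9.1
position: [0.5266, -0.0356, 0.1138]
ee_rot: [-0.0, 0.012, 1.0, 0.0]
contact_force: [-1.2, -0.1, 0.0]
width: -0.0001
gripper_force: 0.7
```

>>> move_arm([
  [[-0.0025,0,0,0,1],[-0.005,0,0,0,1],[-0.0075,0,0,0,1]],
])

```text
clock: 9.4
position: [0.5328, -0.0358, 0.114]
ee_rot: [0.0, 0.012, 1.0, 0.0]
contact_force: [-1.7, 0.7, -1.2]
width: 0.0002
gripper_force: 0.7
```

>>> move_arm([
  [[-0.002,0,0,0,1],[-0.004,0,0,0,1],[-0.004,0,0,0,1]],
])

```text
clock: 9.7
position: [0.5363, -0.0359, 0.1141]
ee_rot: [0.0, 0.012, 1.0, 0.0]
contact_force: [-0.7, 0.1, -0.9]
width: 0.0001
gripper_force: 0.3
```

>>> move_arm([
  [[-0.0015,0,0,0,1],[-0.003,0,0,0,1],[-0.003,0,0,0,1]],
])

```text
clock: 10.0
position: [0.5384, -0.0359, 0.114]
ee_rot: [0.0, 0.012, 1.0, 0.0]
contact_force: [-1.3, -0.4, -0.6]
width: -0.0
gripper_force: 0.4
```

>>> move_arm([
  [[-0.0015,0,0,0,1],[-0.003,0,0,0,1],[-0.003,0,0,0,1]],
])

```text
clock: 10.3
position: [0.5409, -0.036, 0.114]
ee_rot: [0.0, 0.012, 1.0, 0.0]
contact_force: [-1.1, 0.5, 0.0]
width: -0.0
gripper_force: 0.4
```

>>> move_arm([
  [[-0.0015,0,0,0,1],[-0.003,0,0,0,1],[-0.003,0,0,0,1]],
])

```text
clock: 10.6
position: [0.5417, -0.036, 0.1138]
ee_rot: [-0.002, 0.012, 1.0, 0.0]
contact_force: [-4.9, 0.1, 1.8]
width: -0.0001
gripper_force: 2.6
```

Stop felt at about θ ≈ 0.6. A little more, then withdraw.

>>> move_arm([
  [[-0.0012,0,0,0,1],[-0.0022,0,0,0,1],[-0.0022,0,0,0,1]],
])

```text
clock: 10.9
position: [0.5419, -0.036, 0.1137]
ee_rot: [-0.003, 0.012, 1.0, 0.0]
contact_force: [-7.3, -0.4, 4.0]
width: 0.0001
gripper_force: 4.3
```

>>> move_arm([
  [[0.02,0,0,0,1],[0.035,0,0,0,1],[0.05,0,-0.05,0,1],[0.05,0,-0.1,0,1],[0.15,0,-0.13,0,1],[0.2,0,-0.13,0,1],[0.25,0,-0.13,0,1],[0.25,0,-0.13,0,1],[0.25,0,-0.13,0,1]],
])

```text
clock: 11.8
position: [0.3438, -0.0311, 0.2186]
ee_rot: [0.002, 0.013, 1.0, -0.0]
contact_force: [0.6, 0.3, 0.7]
width: -0.0002
gripper_force: 0.0
```

```bash
python3 - <<'E'
from rig import manip
import cv2
a=manip.get_image("scene")[150:300,205:355,::-1];b=manip.get_image("side")[140:290,235:385,::-1]
cv2.imwrite("pics/c6.png",cv2.hconcat([cv2.resize(x,None,fx=2.6,fy=2.6,interpolation=cv2.INTER_CUBIC) for x in(a,b)]))
s=manip.get_state();print(s['position'],s['contact_force'])
E
```

```text
[ 0.34671809 -0.03165992  0.21867465] [ 1.43377802 -0.95951854 -0.35913754]
```

View pics/c6.png

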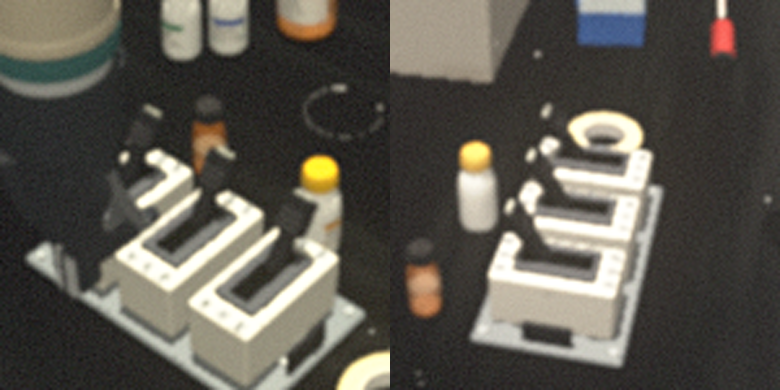

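All three levers lean equally to ON, the case is in line, and the bottles and tape stand where they were. Arm is clear.

```bash
python3 -c "
from rig import manip
print(manip.sign_off())"
```

```text
the job is handed in; nothing more can be done
None
```

The tripped breaker (the -y end, nearest the tape) was pushed to its firm OFF stop at about 8 N along its rail, then thrown fully ON to its stop at about 7 N; the last pictures show its case in line and the neighbours, bottles and tape undisturbed, and the job is handed in with no verdict returned.

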